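# Scrape ceramic chips off the prep plate

## Task

Pick up the scraper block by its grip and wipe both loose ceramic chips off the raised prep plate into the catch tray at its end, without touching the chips with the gripper. Then stand the scraper upright on the bench again, where you took it from, and let go.

Things in the scene. Friction and masses are not known exactly. Their poses are not given: they have to be found in the camera images.
- scraper: Loose grey plastic scraper block, 0.15 to 0.31 kg, standing upright on the bench left of the plate, like an upside-down T: foot 120 mm long (x) by 30 mm wide (y), 24 mm high, dark rubber sole; on its middle an upright grip 70 mm long (x) by 22 mm thick (y), from 24 to 72 mm high. Origin: centre of its underside, z up. Grip it across the 22 mm from above; either long side of the foot can push.
- prep_plate: Fixed flat dark steel plate without rim, 130 (x) by 160 mm (y), top 45 mm above the bench, and its catch tray. Origin: at bench height under the plate centre, z up. The tray, an open aluminium box, adjoins the end at -y (right, seen from the robot): outside x -75 to 75, y -175 to -79 mm, walls and floor 3 mm, rim 22 mm above the bench. Chips pushed along -y drop in past y = -80 mm.
- chip_a: Loose irregular white ceramic chip, about 18 x 15 mm and 6 mm thick, 15 g, lying flat on the plate, in the half with x < 0 of the plate's frame, between x -36 and -14 mm, y -40 and 25 mm. Origin at the centre of its underside.
- chip_b: Loose irregular white ceramic chip, about 16 x 16 mm and 6 mm thick, 15 g, lying flat on the plate, in the half with x > 0 of the plate's frame, between x 14 and 36 mm, y -40 and 25 mm. Origin at the centre of its underside.
Not all that is in view belongs to the job. There is more than one size of the scraper; the one meant has the size given above.

How it is judged:
By the outcome, as a careful person would: the job done as asked, in the order asked, and still so for the second after the job is handed in, with the robot touching nothing.
It also fails if it takes over 61 s, if anything falls off the work surface, if the arm or the gripper's body presses on something with over 40 N, if the wrist force passes 120 N, or if a joint passes its speed limit or range.

## Robot

A 7-joint arm with a two-finger parallel gripper is mounted at the origin on the work surface; the furniture and walls round the work are solid. World frame = base frame: x ahead of the robot, y to its left, z up, the work surface at z = 0. Lengths are in m, angles in degrees, forces in N, time in s.
With the tool pointing down it reaches from about 0.425 to 0.875 m from the base axis. Payload 4.7 kg.
Tool frame: the origin (TCP) lies between the finger pads; the fingertips stand 8 mm ahead of it and the grasp point (between the pads) lies 11 mm behind it (env.tip_extent is the distance from the TCP to the fingertips, in m); z points along the fingers, y is the line along which they close (so a half turn about z gives the same grasp; the last joint's range is limited). The gripper opens to 87 mm and grips with 3 to 60 N. Pads are 19 mm wide; open, the fingers measure 117 mm over their backs; the gripper's body (75 mm by 190 mm) begins 51 mm behind the grasp point.
Start: joints at [73.86, 18.392, -4.016, 83.108, 1.295, 78.541, -3.26], TCP at [0.189, -0.622, 0.231] pointing down, gripper open.
Joint ranges: [-163.93, 163.93], [-17.29, 119.83], [-79.2, 71.16], [3.27, 140.29], [-89.18, 269.18], [5.43, 117.66], [-154.24, 154.24]. Speed limits (degrees/s): [147.25, 147.25, 180, 180, 180, 180, 180].

## Interface

Orientations are given as [roll, pitch, yaw] about the fixed x, y, z axes, in that order (R = Rz(yaw) Ry(pitch) Rx(roll)).
In Python, from cell import sensors, vision, workorder, env gives the robot as it stands.
- The arm moves only by the tool drive_tool, never from a script. Its argument "moves" is a list of rows, each an object of numbers: "x", "y", "z": the shift along the tool's x, y, z in mm; "rx", "ry", "rz": the turn, a rotation vector about the tool's x, y, z in rad; "fingers": the closure, from -1 (fully open) to 1 (shut). In form: [{"x": .., "y": .., "z": .., "rx": .., "ry": .., "rz": .., "fingers": ..}, ...]. A call has 1 to 20 rows; each row is the pose to reach, as a shift and turn from the pose commanded when the call began, along the tool's axes at that moment; what a row does not reach only later rows make up. A row lasts 1/8 s, in which the tool goes at most 62.5 mm and 10.7 degrees, less where a joint would pass 70% of its speed; a pose out of reach is approached as far as the arm can. A call with a gripper value outside its range is refused whole. The fingers move at their own pace and stop on an object; "force" is the grip in N (left out, the last holds). Time passes only in rows, so rows that repeat a pose let the fingers close. It gives the time, the measured TCP pose, the force, the opening and the grip force at its end, in the units of the state.
- sensors.get_obs(): the state, without advancing time (a new reading comes with each control period).
- vision.read_camera(name): name is "side" or "top" or "wrist"; returns a dict with "image" (400x640x3 uint8, red, green, blue), "fx", "fy", "cx", "cy" (pixels), "R" (3x3) and "t" (3): a world point X has camera coordinates R X + t. Camera axes: x right, y down, z forward; pixel columns grow to the right and rows downward; lengths in m; the calibration is good to about 2 mm. A picture is of the moment at which its call begins. There is no depth.
- workorder.sign_off(): hands the job in; it is judged then, once.
The state is a dict: "time_s": time; "qpos": joint angles; "joint_velocities": joint speeds; "effort": joint torques, N m; "tool_pos": TCP position; "tool_rot": TCP orientation; "force": force on the tool from outside, world axes, zero at the start; "wrist_torque": the same for the moment, N m; "grip_width": finger opening in m; "grasp_force": force on a finger pad.
Only numpy, scipy, OpenCV 4.12 (cv2) and the standard library are available. Lean on these libraries where they do the work, as an engineer would, in place of code of your own. Each camera call takes 0.05 s, during which the arm holds its last target. There are 200 camera calls.

## Working session

There is one attempt and no reset: what is moved stays moved. The work goes in short steps, Python scripts to look and compute and a tool call to move; the robot and the scene stay as the last step left them, time stands still between calls to the robot, and variables do not carry over. Pictures are saved under pics/ and viewed, at most 10 in all, crops included, and the job is handed in when it is done.

Besides the shell and the picture viewer there is one more tool, called after ">>>" in YAML: its name, and indented under it one key for each argument. drive_tool: Moves the arm, as the interface text tells. Its arguments: {"type":"object","properties":{"moves":{"type":"array"},"force":{"type":"number"}},"required":["moves"]}

```bash
ls; mkdir -p pics; python3 - <<'E'
from cell import sensors, vision
import cv2,numpy as np
o=sensors.get_obs();print({k:np.round(v,3) for k,v in o.items()})
for n in("top","side"):
    c=vision.read_camera(n);cv2.imwrite(f"pics/{n}0.png",c["image"][:,:,::-1])
    print(n,c["fx"],c["cx"],c["cy"],np.round(c["R"],4).tolist(),np.round(c["t"],4), np.round(-c["R"].T@c["t"],3))
E
```

```text
pics
{'time_s': np.float64(0.0), 'qpos': array([73.86 , 18.439, -4.015, 83.174,  1.295, 78.54 , -3.26 ]), 'joint_velocities': array([-0.001, -0.014,  0.071,  0.155, -0.046,  0.046, -0.045]), 'effort': array([ 1.0000e-03, -4.9129e+01, -4.0400e-01, -3.1253e+01, -6.4000e-02,
        4.4000e-02,  0.0000e+00]), 'tool_pos': array([ 0.189, -0.621,  0.229]), 'tool_rot': array([-1.79892e+02,  6.00000e-03,  1.69490e+01]), 'force': array([0.136, 0.727, 0.089]), 'wrist_torque': array([-0.02 , -0.049,  0.026]), 'grasp_force': np.float64(0.0), 'grip_width': np.float64(0.087)}
top 493.5538294717969 328.79633761180065 202.3932772618835 [[0.0151, -0.9999, -0.0068], [-0.9958, -0.0144, -0.0907], [0.0906, 0.0082, -0.9959]] [0.146  0.4771 0.9109] [0.39  0.145 0.951]
side 491.5290509263223 317.36772460833043 202.95508220721717 [[0.867, -0.498, 0.0177], [-0.2194, -0.4134, -0.8837], [0.4474, 0.7623, -0.4677]] [-0.3216  0.2058  0.7176] [ 0.003 -0.622  0.523]
```

View pics/top0.png

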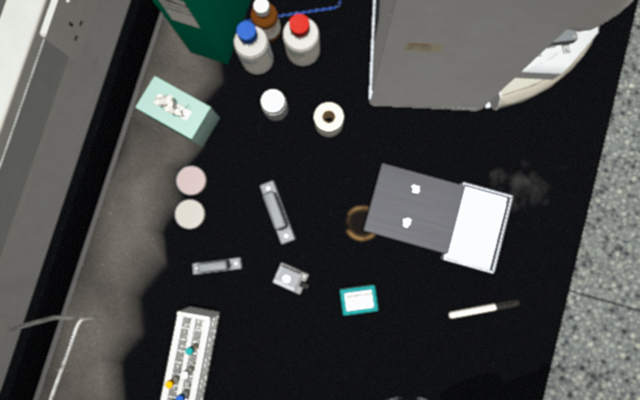

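View pics/side0.png

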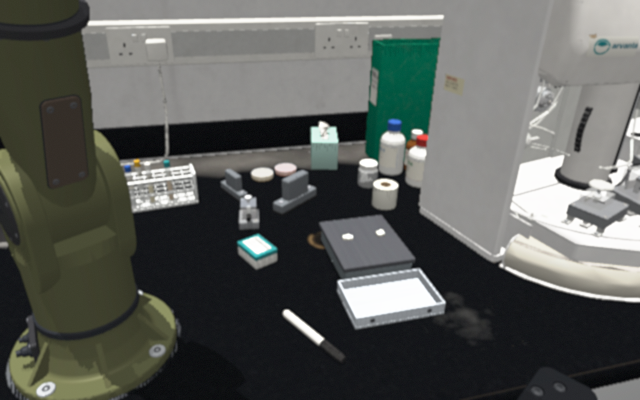

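Two scraper-like blocks are visible. The larger is at top (277,212) and side (295,190); the smaller is at top (217,266) and side (234,185). The plate corners in the top view are about (383,165), (462,184), (445,251) and (366,228). The chips are at (415,188) and (407,223), and the tray is to the right of the plate. I'll measure and enlarge both blocks.

```bash
cat > h.py <<'E'
import cv2,numpy as np
from cell import sensors,vision
def cast(c,uv,z):
    uv=np.atleast_2d(np.asarray(uv,float)); d=np.c_[(uv[:,0]-c["cx"])/c["fx"],(uv[:,1]-c["cy"])/c["fy"],np.ones(len(uv))]@c["R"]
    o=-c["R"].T@c["t"]; return o+d*((z-o[2])/d[:,2])[:,None]
def proj(c,X):
    p=np.atleast_2d(X)@c["R"].T+c["t"]; return np.c_[c["fx"]*p[:,0]/p[:,2]+c["cx"],c["fy"]*p[:,1]/p[:,2]+c["cy"]]
E
python3 - <<'E'
from h import *
c=vision.read_camera("top");im=c["image"];np.save("top.npy",im)
s=vision.read_camera("side")
g=cv2.cvtColor(im,cv2.COLOR_RGB2GRAY)
for n,(x0,y0,x1,y1),th,z in [("big",(250,172,305,250),60,.024),("small",(185,250,250,282),60,.02),("plate",(360,158,470,258),45,.045),("tray",(440,175,520,275),150,.022),("chips",(385,175,440,240),160,.048)]:
    m=np.zeros_like(g);m[y0:y1,x0:x1]=(g[y0:y1,x0:x1]>th)*255
    cs=[k for k in cv2.findContours(m,0,2)[0] if cv2.contourArea(k)>15]
    for k in cs:
        r=cv2.minAreaRect(k);b=cv2.boxPoints(r)
        W=cast(c,b,z);e=np.linalg.norm(np.diff(W[:3],axis=0),axis=1)
        print(n,np.round(r[0],1),"ctr",np.round(W.mean(0),4),"edges",np.round(e,4),"corners",np.round(W[:,:2],4).tolist(),"dirs",np.round(np.degrees(np.arctan2(*(W[1]-W[0])[[1,0]])),1))
print("obstacle base side",np.round(cast(s,[[424,208],[500,255],[440,5]],0),3).tolist())
A=cv2.resize(im[165:290,180:310],None,fx=4,fy=4,interpolation=2)
B=cv2.resize(s["image"][160:230,210:330],None,fx=4,fy=4,interpolation=2)
B=cv2.copyMakeBorder(B,0,0,0,40,0)
cv2.imwrite("pics/crop.png",cv2.resize(np.vstack([A,B]),None,fx=.76,fy=.76)[:,:,::-1])
E
```

```text
big [276.6 212. ] ctr [0.4555 0.2512 0.024 ] edges [0.0319 0.1223] corners [[0.5064, 0.2888], [0.5181, 0.2592], [0.4046, 0.2138], [0.3931, 0.2431]] dirs -68.4
small [216.4 265.5] ctr [0.3532 0.362  0.02  ] edges [0.0945 0.0239] corners [[0.3584, 0.4107], [0.3715, 0.3171], [0.3479, 0.3134], [0.3349, 0.4068]] dirs -82.0
plate [418.5 211.2] ctr [ 0.4595 -0.0121  0.045 ] edges [0.1509 0.216 ] corners [[0.405, 0.1074], [0.5533, 0.0793], [0.5133, -0.1329], [0.3665, -0.102]] dirs -10.7
tray [478.3 227.6] ctr [ 0.432  -0.1285  0.022 ] edges [0.1525 0.0995] corners [[0.371, -0.0602], [0.5179, -0.1013], [0.4926, -0.1974], [0.3465, -0.1552]] dirs -15.6
chips [406.5 222.5] ctr [0.4377 0.0101 0.048 ] edges [0.0165 0.0201] corners [[0.4476, 0.0184], [0.4479, 0.0019], [0.4277, 0.0019], [0.4275, 0.0184]] dirs -89.2
chips [415.5 188.5] ctr [ 0.5005 -0.0063  0.048 ] edges [0.0166 0.0167] corners [[0.5088, 0.0019], [0.509, -0.0146], [0.4923, -0.0146], [0.4921, 0.0019]] dirs -89.2
obstacle base side [[0.703, 0.097, 0.0], [0.707, -0.119, 0.0], [3.668, 3.298, 0.0]]
```

View pics/crop.png

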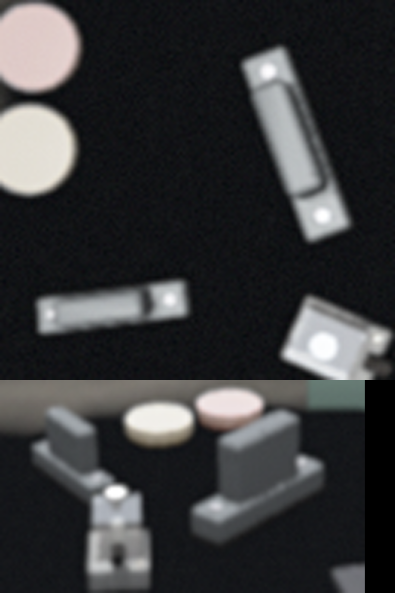

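The crop confirms it: the larger block (top 277,212) measures 122 x 32 mm at foot height, which matches 120 x 30. The other (top 217,266) is only 94 x 24 mm, so it's the decoy. Next I refine the plate pose and work out the shifts.

```bash
cat >> h.py <<'E'
from scipy.spatial.transform import Rotation as Ro
def shift(P,yaw=None):
    o=sensors.get_obs();R=Ro.from_euler("xyz",o["tool_rot"],degrees=True)
    d=R.inv().apply(np.atleast_2d(P)-o["tool_pos"])*1000
    print("shift mm",np.round(d,1).tolist())
    if yaw is not None:
        for y in np.atleast_1d(yaw): print("yaw",y,"rotvec",np.round((R.inv()*Ro.from_euler("xyz",[180,0,y],degrees=True)).as_rotvec(),4))
E
python3 - <<'E'
from h import *
c=vision.read_camera("top");g=cv2.cvtColor(c["image"],cv2.COLOR_RGB2GRAY)
s=vision.read_camera("side");gs=cv2.cvtColor(s["image"],cv2.COLOR_RGB2GRAY)
m=np.zeros_like(g);m[158:258,360:470]=cv2.inRange(g,45,125)[158:258,360:470]
m=cv2.morphologyEx(m,cv2.MORPH_OPEN,np.ones((5,5)))
m=cv2.morphologyEx(m,cv2.MORPH_CLOSE,np.ones((9,9)))
k=max(cv2.findContours(m,0,2)[0],key=cv2.contourArea)
W=cast(c,k[:,0],.045)[:,:2].astype(np.float32)*1000
r=cv2.minAreaRect(W);print("plate",np.round(r,2) if 0 else r)
for n,cc,gg,(x0,y0,x1,y1) in[("top",c,g,(385,175,440,240)),("side",s,gs,(335,222,395,245))]:
    mm=np.zeros_like(gg);mm[y0:y1,x0:x1]=(gg[y0:y1,x0:x1]>140)*255
    for q in cv2.findContours(mm,0,2)[0]:
        if cv2.contourArea(q)>8: 
            M=cv2.moments(q);print(n,"chip",np.round(cast(cc,[M["m10"]/M["m00"],M["m01"]/M["m00"]],.049),4))
# side: scraper silhouette vs foot estimate
P=np.array([.4555,.2512]);R=lambda a:np.array([[np.cos(a),-np.sin(a)],[np.sin(a),np.cos(a)]])
a=np.radians(21.8)
print(np.round(proj(s,[list(P+R(a)@np.array(v))+[z] for v in[(-.06,-.015),(.06,-.015),(-.06,.015)] for z in(0,.024)]),1).tolist())
print(np.round(proj(s,[list(P+R(a)@np.array(v))+[.072] for v in[(-.035,-.011),(.035,-.011),(-.035,.011),(.035,.011)]]),1).tolist())
shift([[.35,-.35,.23],[.46,-.1,.23],[.47,.1,.23],[.4555,.2512,.2],[.4555,.2512,.042]],21.8)
E
```

```text
plate ((468.0335388183594, -3.2536392211914062), (158.3376007080078, 130.53848266601562), 75.13104248046875)
top chip [[0.4384 0.0103 0.049 ]]
top chip [[ 0.5003 -0.0058  0.049 ]]
side chip [[0.4404 0.012  0.049 ]]
side chip [[ 0.5024 -0.0038  0.049 ]]
[[281.6, 215.9], [281.5, 206.1], [316.1, 196.6], [316.3, 187.3], [271.5, 211.6], [271.2, 201.9]]
[[287.6, 181.5], [308.3, 171.2], [279.9, 178.6], [300.8, 168.6]]
shift mm [[232.8, -213.0, 0.3], [410.9, -420.1, 0.4], [478.8, -608.5, 0.5], [509.0, -757.3, 30.6], [509.0, -757.2, 188.6]]
yaw 21.8 rotvec [-0.0006  0.     -0.0846]
```

>>> drive_tool:
  moves:
    - {"x": 47,"y": -43,"z": 0,"fingers": -1}
    - {"x": 93,"y": -85,"z": 0,"fingers": -1}
    - {"x": 140,"y": -128,"z": 0,"fingers": -1}
    - {"x": 187,"y": -170,"z": 0,"fingers": -1}
    - {"x": 233,"y": -213,"z": 0,"fingers": -1}
    - {"x": 270,"y": -256,"z": 0,"fingers": -1}
    - {"x": 305,"y": -298,"z": 0,"fingers": -1}
    - {"x": 341,"y": -340,"z": 0,"fingers": -1}
    - {"x": 376,"y": -380,"z": 0,"fingers": -1}
    - {"x": 411,"y": -420,"z": 0,"fingers": -1}
    - {"x": 434,"y": -470,"z": 0,"fingers": -1}
    - {"x": 456,"y": -525,"z": 0,"fingers": -1}
    - {"x": 479,"y": -575,"z": 0,"rz": -0.04,"fingers": -1}
    - {"x": 490,"y": -630,"z": 5,"rz": -0.085,"fingers": -1}
    - {"x": 500,"y": -685,"z": 15,"rz": -0.085,"fingers": -1}
    - {"x": 506,"y": -735,"z": 25,"rz": -0.085,"fingers": -1}
    - {"x": 509,"y": -757,"z": 30,"rz": -0.085,"fingers": -1}
    - {"x": 509,"y": -757,"z": 30,"rz": -0.085,"fingers": -1}
    - {"x": 509,"y": -757,"z": 30,"rz": -0.085,"fingers": -1}

```text
invalid input at $.moves[0]: expected keys x, y, z, rx, ry, rz, fingers
```

```bash
python3 - <<'E'
from h import *
o=sensors.get_obs();print(o["time_s"],o["tool_pos"],o["tool_rot"],o["qpos"])
shift([[.4555,.2512,.1],[.4555,.2512,.042]],21.8)
c=vision.read_camera("wrist");cv2.imwrite("pics/w1.png",c["image"][:,:,::-1])
a=np.radians(21.8);X=lambda x,y,z:[.4555+np.cos(a)*x-np.sin(a)*y,.2512+np.sin(a)*x+np.cos(a)*y,z]
print(np.round(proj(c,[X(x,y,.072) for x in(-.035,.035) for y in(-.011,.011)]+[X(x,y,.024) for x in(-.06,.06) for y in(-.015,.015)]),0).tolist())
E
```

```text
0.3 [ 0.1894245  -0.62162671  0.23020444] [-1.79967645e+02  3.43697569e-03  1.69518675e+01] [73.86033908 18.40881579 -4.01939323 83.12931719  1.29594789 78.53945669
 -3.2603863 ]
shift mm [[509.0, -757.2, 130.6], [509.0, -757.2, 188.6]]
yaw 21.8 rotvec [-0.0006  0.     -0.0846]
[[-935.0, -597.0], [-969.0, -592.0], [-1067.0, -799.0], [-1104.0, -793.0], [-665.0, -415.0], [-702.0, -410.0], [-814.0, -674.0], [-856.0, -668.0]]
```

View pics/w1.png

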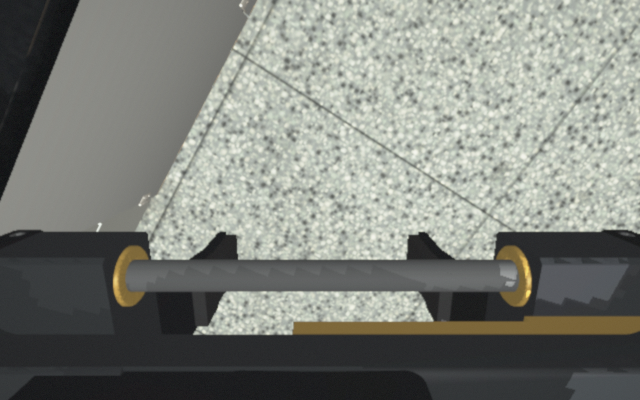

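The call was refused because every key is required in each row. The wrist view only shows the floor and the fingers at the start pose, so I'm resending with full rows.

>>> drive_tool:
  moves:
    - {"x": 47,"y": -43,"z": 0,"rx": 0,"ry": 0,"rz": 0,"fingers": -1}
    - {"x": 93,"y": -85,"z": 0,"rx": 0,"ry": 0,"rz": 0,"fingers": -1}
    - {"x": 140,"y": -128,"z": 0,"rx": 0,"ry": 0,"rz": 0,"fingers": -1}
    - {"x": 187,"y": -170,"z": 0,"rx": 0,"ry": 0,"rz": 0,"fingers": -1}
    - {"x": 233,"y": -213,"z": 0,"rx": 0,"ry": 0,"rz": 0,"fingers": -1}
    - {"x": 270,"y": -256,"z": 0,"rx": 0,"ry": 0,"rz": 0,"fingers": -1}
    - {"x": 305,"y": -298,"z": 0,"rx": 0,"ry": 0,"rz": 0,"fingers": -1}
    - {"x": 341,"y": -340,"z": 0,"rx": 0,"ry": 0,"rz": 0,"fingers": -1}
    - {"x": 376,"y": -380,"z": 0,"rx": 0,"ry": 0,"rz": 0,"fingers": -1}
    - {"x": 411,"y": -420,"z": 0,"rx": 0,"ry": 0,"rz": 0,"fingers": -1}
    - {"x": 434,"y": -470,"z": 0,"rx": 0,"ry": 0,"rz": 0,"fingers": -1}
    - {"x": 456,"y": -525,"z": 0,"rx": 0,"ry": 0,"rz": 0,"fingers": -1}
    - {"x": 479,"y": -575,"z": 0,"rx": 0,"ry": 0,"rz": -0.04,"fingers": -1}
    - {"x": 490,"y": -630,"z": 5,"rx": 0,"ry": 0,"rz": -0.085,"fingers": -1}
    - {"x": 500,"y": -685,"z": 15,"rx": 0,"ry": 0,"rz": -0.085,"fingers": -1}
    - {"x": 506,"y": -735,"z": 25,"rx": 0,"ry": 0,"rz": -0.085,"fingers": -1}
    - {"x": 509,"y": -757,"z": 30,"rx": 0,"ry": 0,"rz": -0.085,"fingers": -1}
    - {"x": 509,"y": -757,"z": 30,"rx": 0,"ry": 0,"rz": -0.085,"fingers": -1}
    - {"x": 509,"y": -757,"z": 30,"rx": 0,"ry": 0,"rz": -0.085,"fingers": -1}

```text
time_s: 2.72
tool_pos: [0.4563, 0.2494, 0.2006]
tool_rot: [179.9, 0.0, 21.7]
force: [-0.5, -0.0, 0.6]
grip_width: 0.087
grasp_force: 0.0
```

```bash
python3 - <<'E'
from h import *
o=sensors.get_obs();print(o["time_s"],o["tool_pos"],o["tool_rot"],o["qpos"])
shift([[.4555,.2512,.1],[.4555,.2512,.042]],21.8)
c=vision.read_camera("wrist");cv2.imwrite("pics/w2.png",c["image"][:,:,::-1])
a=np.radians(21.8);X=lambda x,y,z:[.4555+np.cos(a)*x-np.sin(a)*y,.2512+np.sin(a)*x+np.cos(a)*y,z]
print(np.round(proj(c,[X(x,y,.072) for x in(-.035,.035) for y in(-.011,.011)]+[X(x,y,.024) for x in(-.06,.06) for y in(-.015,.015)]),0).tolist())
E
```

```text
2.725 [0.45625832 0.24937435 0.20060227] [1.79942096e+02 6.23280051e-03 2.17338853e+01] [  19.55106636    8.30680177  -54.84455977  102.29839712    7.15107757
   73.040818   -105.37280239]
shift mm [[-0.0, -2.1, 100.6], [-0.0, -2.1, 158.6]]
yaw 21.8 rotvec [ 0.001   0.0001 -0.0012]
[[335.0, 235.0], [310.0, 235.0], [335.0, 156.0], [309.0, 156.0], [336.0, 242.0], [308.0, 242.0], [338.0, 124.0], [306.0, 124.0]]
```

View pics/w2.png

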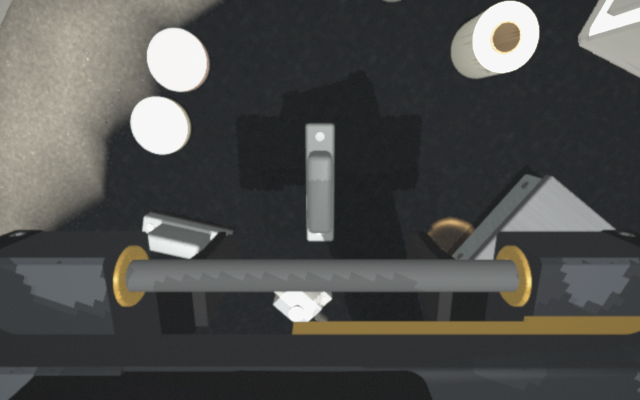

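The scraper lies centred under the gripper: foot columns 306–334, rows 124–241, about 1.5 px left of predicted, and aligned. Descending and gripping.

>>> drive_tool:
  moves:
    - {"x": 0,"y": -3.5,"z": 40,"rx": 0,"ry": 0,"rz": 0,"fingers": -1}
    - {"x": 0,"y": -3.5,"z": 80,"rx": 0,"ry": 0,"rz": 0,"fingers": -1}
    - {"x": 0,"y": -3.5,"z": 115,"rx": 0,"ry": 0,"rz": 0,"fingers": -1}
    - {"x": 0,"y": -3.5,"z": 140,"rx": 0,"ry": 0,"rz": 0,"fingers": -1}
    - {"x": 0,"y": -3.5,"z": 155,"rx": 0,"ry": 0,"rz": 0,"fingers": -1}
    - {"x": 0,"y": -3.5,"z": 158,"rx": 0,"ry": 0,"rz": 0,"fingers": -1}
    - {"x": 0,"y": -3.5,"z": 158,"rx": 0,"ry": 0,"rz": 0,"fingers": -1}
    - {"x": 0,"y": -3.5,"z": 158,"rx": 0,"ry": 0,"rz": 0,"fingers": -0.5}
    - {"x": 0,"y": -3.5,"z": 158,"rx": 0,"ry": 0,"rz": 0,"fingers": 0}
    - {"x": 0,"y": -3.5,"z": 158,"rx": 0,"ry": 0,"rz": 0,"fingers": 0.4}
    - {"x": 0,"y": -3.5,"z": 158,"rx": 0,"ry": 0,"rz": 0,"fingers": 0.7}
    - {"x": 0,"y": -3.5,"z": 158,"rx": 0,"ry": 0,"rz": 0,"fingers": 1}
    - {"x": 0,"y": -3.5,"z": 158,"rx": 0,"ry": 0,"rz": 0,"fingers": 1}
    - {"x": 0,"y": -3.5,"z": 158,"rx": 0,"ry": 0,"rz": 0,"fingers": 1}
    - {"x": 0,"y": -3.5,"z": 158,"rx": 0,"ry": 0,"rz": 0,"fingers": 1}
    - {"x": 0,"y": -3.5,"z": 158,"rx": 0,"ry": 0,"rz": 0,"fingers": 1}
    - {"x": 0,"y": -3.5,"z": 158,"rx": 0,"ry": 0,"rz": 0,"fingers": 1}
  force: 30

```text
time_s: 4.9
tool_pos: [0.4547, 0.2534, 0.0425]
tool_rot: [179.9, 0.0, 21.8]
force: [1.1, -3.0, 1.4]
grip_width: 0.0217
grasp_force: 30.0
```

```bash
python3 - <<'E'
from h import *
o=sensors.get_obs();print(o["tool_pos"],o["tool_rot"],o["grip_width"],o["grasp_force"],o["force"])
C=np.array([.467,-.004]);a=np.radians(-15.2);Y=np.array([-np.sin(a),np.cos(a)])
z=o["tool_pos"][2]
P=[[*(C+Y*l),h] for l,h in((.085,z+.10),(.055,z+.1),(.05,z+.047),(-.078,z+.047))]
print(np.round(P,4).tolist());shift(P,[-15.2])
E
```

```text
[0.45467147 0.25338717 0.04254271] [1.79947100e+02 3.06804108e-03 2.17967542e+01] 0.021726472800504843 30.020101381524 [ 1.0691638  -3.02433389  1.40769366]
[[0.4893, 0.078, 0.1425], [0.4814, 0.0491, 0.1425], [0.4801, 0.0443, 0.0895], [0.4465, -0.0793, 0.0895]]
shift mm [[-33.0, 175.8, -99.8], [-51.0, 199.7, -99.8], [-54.0, 203.7, -46.8], [-131.1, 305.9, -46.7]]
yaw -15.2 rotvec [ 9.000e-04 -2.000e-04  6.457e-01]
```

>>> drive_tool:
  moves:
    - {"x": 0,"y": 0,"z": -30,"rx": 0,"ry": 0,"rz": 0,"fingers": 1}
    - {"x": 0,"y": 0,"z": -70,"rx": 0,"ry": 0,"rz": 0,"fingers": 1}
    - {"x": 0,"y": 0,"z": -100,"rx": 0,"ry": 0,"rz": 0,"fingers": 1}
    - {"x": -8,"y": 35,"z": -100,"rx": 0,"ry": 0,"rz": 0.1,"fingers": 1}
    - {"x": -18,"y": 75,"z": -100,"rx": 0,"ry": 0,"rz": 0.22,"fingers": 1}
    - {"x": -28,"y": 115,"z": -100,"rx": 0,"ry": 0,"rz": 0.35,"fingers": 1}
    - {"x": -38,"y": 150,"z": -100,"rx": 0,"ry": 0,"rz": 0.48,"fingers": 1}
    - {"x": -46,"y": 180,"z": -100,"rx": 0,"ry": 0,"rz": 0.58,"fingers": 1}
    - {"x": -52,"y": 201,"z": -100,"rx": 0,"ry": 0,"rz": 0.645,"fingers": 1}
    - {"x": -52,"y": 201,"z": -100,"rx": 0,"ry": 0,"rz": 0.645,"fingers": 1}
    - {"x": -52,"y": 201,"z": -100,"rx": 0,"ry": 0,"rz": 0.645,"fingers": 1}
    - {"x": -52,"y": 201,"z": -80,"rx": 0,"ry": 0,"rz": 0.645,"fingers": 1}
    - {"x": -52,"y": 201,"z": -65,"rx": 0,"ry": 0,"rz": 0.645,"fingers": 1}
    - {"x": -52,"y": 201,"z": -55,"rx": 0,"ry": 0,"rz": 0.645,"fingers": 1}
    - {"x": -52,"y": 201,"z": -55,"rx": 0,"ry": 0,"rz": 0.645,"fingers": 1}

```text
time_s: 6.78
tool_pos: [0.4801, 0.0484, 0.0967]
tool_rot: [180.0, 0.1, -15.1]
force: [-0.2, -0.1, -2.8]
grip_width: 0.0217
grasp_force: 30.0
```

```bash
python3 - <<'E'
from h import *
o=sensors.get_obs();print(o["tool_pos"],o["tool_rot"],o["qpos"],o["grip_width"],o["force"])
C=np.array([.467,-.004]);a=np.radians(-15.2);Y=np.array([-np.sin(a),np.cos(a)])
z=.0425
P=[[*(C+Y*l),h] for l,h in((.05,z+.046),(-.078,z+.046))]
shift(P,[-15.2])
c=vision.read_camera("wrist")["image"];t=vision.read_camera("top")["image"];s=vision.read_camera("side")["image"]
v=np.hstack([cv2.resize(c,(480,300)),cv2.resize(s[140:340,220:480],(300,231))[:,:].copy() if 0 else cv2.resize(s[150:350,220:433],(320,300))])
cv2.imwrite("pics/p3.png",v[:,:,::-1])
E
```

```text
[0.48010675 0.04844253 0.09672409] [ 1.79995291e+02  1.08975239e-01 -1.50847840e+01] [  32.55758264    7.9528418   -43.58866902  114.09229451    6.25032398
   60.37736806 -118.94770055] 0.021733395381491105 [-0.21900161 -0.14552084 -2.83672625]
shift mm [[1.1, 4.0, 8.2], [0.9, 132.0, 8.2]]
yaw -15.2 rotvec [0.0001 0.0019 0.002 ]
```

View pics/p3.png

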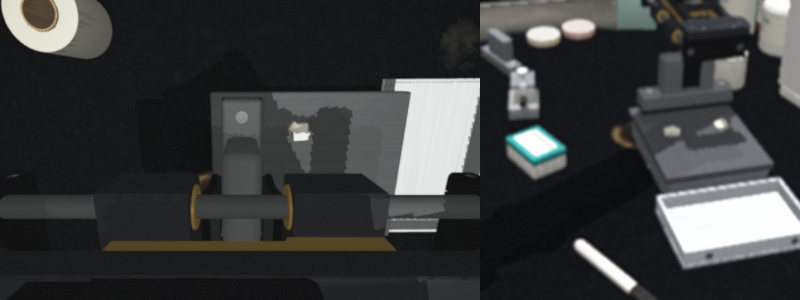

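The scraper hangs parallel to the plate's left edge, with both chips ahead of it (wrist 300,130; side 670,130 and 722,124). Lowering to just above the plate and sweeping.

>>> drive_tool:
  moves:
    - {"x": 1,"y": 2,"z": 5,"rx": 0,"ry": 0,"rz": 0,"fingers": 1}
    - {"x": 1,"y": 4,"z": 8.7,"rx": 0,"ry": 0,"rz": 0,"fingers": 1}
    - {"x": 1,"y": 4,"z": 8.7,"rx": 0,"ry": 0,"rz": 0,"fingers": 1}
    - {"x": 1,"y": 9,"z": 8.7,"rx": 0,"ry": 0,"rz": 0,"fingers": 1}
    - {"x": 1,"y": 17,"z": 8.7,"rx": 0,"ry": 0,"rz": 0,"fingers": 1}
    - {"x": 1,"y": 26,"z": 8.7,"rx": 0,"ry": 0,"rz": 0,"fingers": 1}
    - {"x": 1,"y": 35,"z": 8.7,"rx": 0,"ry": 0,"rz": 0,"fingers": 1}
    - {"x": 1,"y": 44,"z": 8.7,"rx": 0,"ry": 0,"rz": 0,"fingers": 1}
    - {"x": 1,"y": 53,"z": 8.7,"rx": 0,"ry": 0,"rz": 0,"fingers": 1}
    - {"x": 1,"y": 62,"z": 8.7,"rx": 0,"ry": 0,"rz": 0,"fingers": 1}
    - {"x": 1,"y": 71,"z": 8.7,"rx": 0,"ry": 0,"rz": 0,"fingers": 1}
    - {"x": 1,"y": 80,"z": 8.7,"rx": 0,"ry": 0,"rz": 0,"fingers": 1}
    - {"x": 1,"y": 89,"z": 8.7,"rx": 0,"ry": 0,"rz": 0,"fingers": 1}
    - {"x": 1,"y": 98,"z": 8.7,"rx": 0,"ry": 0,"rz": 0,"fingers": 1}
    - {"x": 1,"y": 107,"z": 8.7,"rx": 0,"ry": 0,"rz": 0,"fingers": 1}
    - {"x": 1,"y": 116,"z": 8.7,"rx": 0,"ry": 0,"rz": 0,"fingers": 1}
    - {"x": 1,"y": 125,"z": 8.7,"rx": 0,"ry": 0,"rz": 0,"fingers": 1}
    - {"x": 1,"y": 132,"z": 8.7,"rx": 0,"ry": 0,"rz": 0,"fingers": 1}
    - {"x": 1,"y": 137,"z": 8.7,"rx": 0,"ry": 0,"rz": 0,"fingers": 1}
    - {"x": 1,"y": 137,"z": 8.7,"rx": 0,"ry": 0,"rz": 0,"fingers": 1}

```text
time_s: 9.43
tool_pos: [0.4459, -0.0848, 0.0888]
tool_rot: [180.0, 0.0, -15.2]
force: [0.1, 0.4, -2.8]
grip_width: 0.022
grasp_force: 30.0
```

```bash
python3 - <<'E'
from h import *
o=sensors.get_obs();print(o["tool_pos"],o["tool_rot"],o["qpos"],o["grip_width"],o["force"])
z=.0425
shift([[.4465,-.0793,z+.11],[.4547,.2534,z+.11]],[-15.2,21.8])
s=vision.read_camera("side")["image"];t=vision.read_camera("top")["image"]
v=np.hstack([cv2.resize(s[200:340,300:460],(457,400)),cv2.resize(t[150:290,350:470+50],(340,280))[:,:] if 0 else cv2.resize(t[150:290,380:500],(343,400))])
cv2.imwrite("pics/p4.png",v[:,:,::-1])
E
```

```text
[ 0.44588712 -0.08483242  0.08879042] [ 1.79993828e+02  3.97611744e-03 -1.51728927e+01] [ 43.64965109   3.64751899 -36.86469043 118.39314357   2.56609106
  58.71757021 -99.66548017] 0.02196863786229028 [ 0.09428827  0.37934536 -2.77067836]
shift mm [[-0.9, -5.5, -63.7], [-80.0, -328.7, -63.7]]
yaw -15.2 rotvec [0.0001 0.0001 0.0005]
yaw 21.8 rotvec [ 1.000e-04  1.000e-04 -6.453e-01]
```

View pics/p4.png

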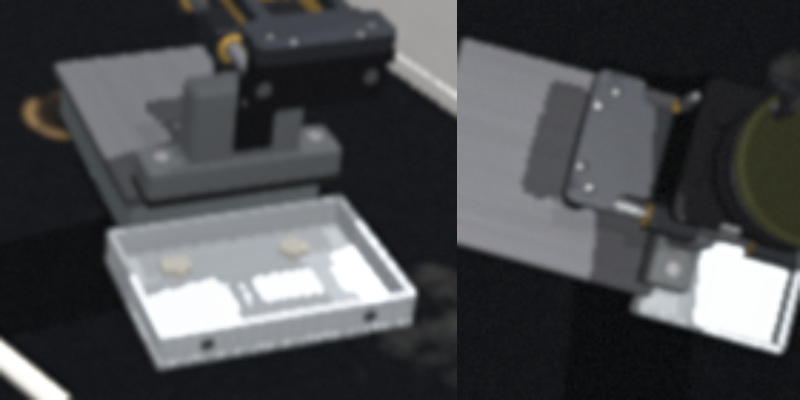

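Both chips lie in the tray (side crop 177,265 and 293,247). Taking the scraper back to where it stood.

>>> drive_tool:
  moves:
    - {"x": 0,"y": 0,"z": -25,"rx": 0,"ry": 0,"rz": 0,"fingers": 1}
    - {"x": 0,"y": -5,"z": -64,"rx": 0,"ry": 0,"rz": 0,"fingers": 1}
    - {"x": -5,"y": -35,"z": -64,"rx": 0,"ry": 0,"rz": -0.03,"fingers": 1}
    - {"x": -14,"y": -75,"z": -64,"rx": 0,"ry": 0,"rz": -0.1,"fingers": 1}
    - {"x": -24,"y": -120,"z": -64,"rx": 0,"ry": 0,"rz": -0.2,"fingers": 1}
    - {"x": -34,"y": -165,"z": -64,"rx": 0,"ry": 0,"rz": -0.3,"fingers": 1}
    - {"x": -46,"y": -210,"z": -64,"rx": 0,"ry": 0,"rz": -0.4,"fingers": 1}
    - {"x": -57,"y": -250,"z": -64,"rx": 0,"ry": 0,"rz": -0.5,"fingers": 1}
    - {"x": -67,"y": -285,"z": -64,"rx": 0,"ry": 0,"rz": -0.58,"fingers": 1}
    - {"x": -76,"y": -315,"z": -64,"rx": 0,"ry": 0,"rz": -0.63,"fingers": 1}
    - {"x": -80,"y": -329,"z": -64,"rx": 0,"ry": 0,"rz": -0.645,"fingers": 1}
    - {"x": -80,"y": -329,"z": -64,"rx": 0,"ry": 0,"rz": -0.645,"fingers": 1}
    - {"x": -80,"y": -329,"z": -30,"rx": 0,"ry": 0,"rz": -0.645,"fingers": 1}
    - {"x": -80,"y": -329,"z": 5,"rx": 0,"ry": 0,"rz": -0.645,"fingers": 1}
    - {"x": -80,"y": -329,"z": 28,"rx": 0,"ry": 0,"rz": -0.645,"fingers": 1}
    - {"x": -80,"y": -329,"z": 36,"rx": 0,"ry": 0,"rz": -0.645,"fingers": 1}
    - {"x": -80,"y": -329,"z": 36,"rx": 0,"ry": 0,"rz": -0.645,"fingers": 1}
    - {"x": -80,"y": -329,"z": 36,"rx": 0,"ry": 0,"rz": -0.645,"fingers": 1}

```text
time_s: 11.78
tool_pos: [0.4556, 0.2541, 0.0539]
tool_rot: [180.0, -0.1, 21.8]
force: [0.4, -0.3, -3.0]
grip_width: 0.0218
grasp_force: 30.0
```

```bash
python3 - <<'E'
from h import *
o=sensors.get_obs();print(o["tool_pos"],o["tool_rot"],o["force"])
shift([[.4547,.2534,.0425]],[21.8])
E
```

```text
[0.45560769 0.25406966 0.05389844] [ 1.79977007e+02 -1.06912121e-01  2.17826667e+01] [ 0.39034923 -0.3270284  -3.03335634]
shift mm [[-1.1, 0.3, 11.4]]
yaw 21.8 rotvec [ 0.0004 -0.0019 -0.0003]
```

>>> drive_tool:
  moves:
    - {"x": -1,"y": 0,"z": 5,"rx": 0,"ry": -0.002,"rz": 0,"fingers": 1}
    - {"x": -1,"y": 0,"z": 9,"rx": 0,"ry": -0.002,"rz": 0,"fingers": 1}
    - {"x": -1,"y": 0,"z": 10.5,"rx": 0,"ry": -0.002,"rz": 0,"fingers": 1}
    - {"x": -1,"y": 0,"z": 11,"rx": 0,"ry": -0.002,"rz": 0,"fingers": 1}
    - {"x": -1,"y": 0,"z": 11,"rx": 0,"ry": -0.002,"rz": 0,"fingers": 1}
    - {"x": -1,"y": 0,"z": 11,"rx": 0,"ry": -0.002,"rz": 0,"fingers": 1}

```text
time_s: 12.52
tool_pos: [0.4535, 0.2534, 0.0425]
tool_rot: [179.9, 0.2, 21.8]
force: [-2.6, -2.1, 6.0]
grip_width: 0.0218
grasp_force: 30.0
```

Contact with the bench is felt at the original pick height. Opening and withdrawing straight up.

>>> drive_tool:
  moves:
    - {"x": 0,"y": 0,"z": -0.3,"rx": 0,"ry": 0,"rz": 0,"fingers": 0.4}
    - {"x": 0,"y": 0,"z": -0.3,"rx": 0,"ry": 0,"rz": 0,"fingers": 0}
    - {"x": 0,"y": 0,"z": -0.3,"rx": 0,"ry": 0,"rz": 0,"fingers": -0.5}
    - {"x": 0,"y": 0,"z": -0.3,"rx": 0,"ry": 0,"rz": 0,"fingers": -1}
    - {"x": 0,"y": 0,"z": -0.3,"rx": 0,"ry": 0,"rz": 0,"fingers": -1}
    - {"x": 0,"y": 0,"z": -0.3,"rx": 0,"ry": 0,"rz": 0,"fingers": -1}
    - {"x": 0,"y": 0,"z": -0.3,"rx": 0,"ry": 0,"rz": 0,"fingers": -1}
    - {"x": 0,"y": 0,"z": -15,"rx": 0,"ry": 0,"rz": 0,"fingers": -1}
    - {"x": 0,"y": 0,"z": -40,"rx": 0,"ry": 0,"rz": 0,"fingers": -1}
    - {"x": 0,"y": 0,"z": -80,"rx": 0,"ry": 0,"rz": 0,"fingers": -1}
    - {"x": 0,"y": 0,"z": -125,"rx": 0,"ry": 0,"rz": 0,"fingers": -1}
    - {"x": 0,"y": 0,"z": -160,"rx": 0,"ry": 0,"rz": 0,"fingers": -1}
    - {"x": 0,"y": 0,"z": -160,"rx": 0,"ry": 0,"rz": 0,"fingers": -1}
    - {"x": 0,"y": 0,"z": -160,"rx": 0,"ry": 0,"rz": 0,"fingers": -1}

```text
time_s: 14.28
tool_pos: [0.4538, 0.2536, 0.2018]
tool_rot: [180.0, 0.1, 21.8]
force: [-0.1, -0.1, -0.6]
grip_width: 0.0869
grasp_force: 0.0
```

```bash
python3 - <<'E'
from h import *
o=sensors.get_obs();print(o["time_s"],o["tool_pos"],o["force"],o["grip_width"])
s=vision.read_camera("side")["image"];w=vision.read_camera("wrist")["image"]
v=np.hstack([cv2.resize(s[150:340,220:460],(440,348)),cv2.resize(w,(360,348))])
cv2.imwrite("pics/p5.png",v[:,:,::-1])
E
```

```text
14.275 [0.45378652 0.253569   0.20181301] [-0.12894584 -0.09258471 -0.5774236 ] 0.08689921848482644
```

View pics/p5.png

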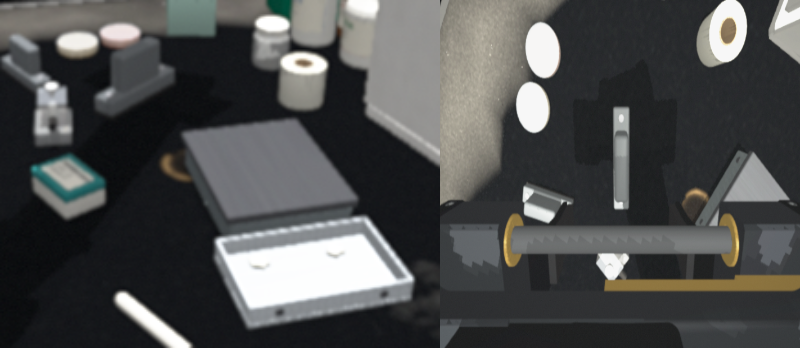

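The scraper stands upright in its old place (side crop 135,75; wrist 621,157). The plate is clear, and both chips are in the tray (260,265 and 337,252).

```bash
python3 -c "
from cell import workorder
print(workorder.sign_off())"
```

```text
the job is handed in; nothing more can be done
None
```

Both chips are in the catch tray, the scraper stands upright where I picked it up (within about 1 mm) and is released, and the job was handed in at about 14 s; the sign-off returned no verdict.

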